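# Bolt the plaster tile into its jig

### The job

Lock the white tile into its jig for painting: with one fingertip press the long spring catch bar down, and while you hold it down push the bolt's upright lug with the other fingertip until the bolt is fully home over the tile's edge. Then take the fingers away so that the catch springs back up and locks the bolt. Grasp nothing, do not lift or shift the tile, and leave the sanding block and the two paint pots where they stand.

Things in the scene. Friction and masses are not known exactly. Their poses are not given: they have to be found in the camera images.
- jig: Fixed tile jig: plywood board 230 x 433 x 12 mm, origin on the table under its middle, z up. +y: the way the bolt slides, to the tile. The tile lies between low strips on the +y half; on the -y half the catch bar (line x = +20 mm) and the bolt (line x = +80 mm) lie side by side along y, 60 mm between centres. Two keepers (42 mm high, 10 mm wide) bridge the bolt at y = -157 and -28 mm.
- catch_top (a point): Middle of the top of the spring catch bar, axes as the jig's: flat aluminium, 24 mm (x) by 120 mm (y), top 54 mm above the table when up, 45 mm when down. Press it anywhere; a fingertip may slide along it. A tongue under it stands in a rack on the bolt (pitch 12 mm): it blocks the bolt unless the bar is 5 mm or more down, and snaps into the next gap if let up.
- catch (a joint): Press of the catch bar, m: 0 = up, 0.009 = fully down. Spring: 3 N at the start of the press, about 7.5 N fully down. It rises by itself when let go, unless a rack tooth stands over its tongue.
- lug (a point): Middle of the top of the bolt's upright thumb lug, axes as the jig's. Steel block 22 mm (x) by 14 mm (y) with dark grooves, top 69 mm above the table, 32 mm above the bolt bar (top 37 mm above the table, 18 mm wide). Push its -y face towards the tile. At the start it is beside the catch bar, 15 mm to +y of the bar's middle.
- bolt (a joint): Travel of the bolt, m: 0 = withdrawn (at the start), grows along the jig's +y, 0.0365 = end stop, fully home with the nose about 20 mm over the tile. Needs about 3 N to slide, has no spring. The catch can rise at about 0, 0.012, 0.024 and, fully home, 0.036.
- bolt_nose (a point): Middle of the bolt's front end face, 31 mm above the table; 17 mm short of the tile when withdrawn.
- tile: Loose blank white plaster tile, 201 x 201 x 10 mm, lying in the jig. Origin at the centre of its underside, 12 mm above the table.
- sanding_block: Brown cork sanding block, 44 x 70 x 26 mm, lying on the jig's bare corner beside the catch bar; its top is 38 mm above the table. Origin at the centre of its underside. Leave alone.
- pot_short: Paint pot, 47 mm across, 55 mm tall, on the table off the jig's -y end, beside the other pot. Origin at the centre of its underside. Leave alone.
- pot_tall: Paint pot, 47 mm across, 61 mm tall, on the table off the jig's -y end, beside the other pot. Origin at the centre of its underside. Leave alone.

How it is judged:
On the way, in this order (a step that is already met when the one before it is completed fails the run):
1. the catch bar is pressed at least 5 mm down while the bolt is still withdrawn (value of joint catch above 0.005 m and value of joint bolt below 0.004 m), for 0.05 s.
2. the bolt is under way, past half its travel, with the catch bar still held down (value of joint catch above 0.0035 m and value of joint bolt between 0.0185 and 0.033 m), for 0.02 s.
3. the bolt is fully home with the catch bar still down (value of joint catch above 0.0035 m and value of joint bolt above 0.0335 m), for 0.02 s.
At the end, for the whole second after the job is handed in: The bolt is at least 33.5 mm of its 36.5 mm home over the tile, the catch bar is up again (pressed less than 1.5 mm), the tile is at rest in the jig within 10 mm of where it lay, and the sanding block and paint pots are within 20 mm of where they stood (value of joint bolt above 0.0335 m and value of joint catch below 0.0015 m and distance of tile from where it was at the start of the episode below 0.01 m and linear speed of tile below 0.02 m/s and distance of each of sanding_block, pot_short, pot_tall from where it was at the start of the episode below 0.02 m); the robot touches nothing.
It fails at once if the tile is lifted or shifted (more than 10 mm) (distance of tile from where it was at the start of the episode above 0.01 m).
It fails at once if the cork sanding block is lifted, carried or pushed away (more than 20 mm) (distance of sanding_block from where it was at the start of the episode above 0.02 m).
It fails at once if the shorter paint pot is lifted, carried or pushed away (more than 20 mm) (distance of pot_short from where it was at the start of the episode above 0.02 m).
It fails at once if the taller paint pot is lifted, carried or pushed away (more than 20 mm) (distance of pot_tall from where it was at the start of the episode above 0.02 m).
It also fails if it takes over 40 s, if anything falls off the work surface, if the arm or the gripper's body presses on something with over 40 N, if the wrist force passes 120 N, or if a joint passes its speed limit or range.

### The arm

A 6-joint arm with a two-finger parallel gripper is mounted at the origin on the work surface; the furniture and walls round the work are solid. World frame = base frame: x ahead of the robot, y to its left, z up, the work surface at z = 0. Lengths are in m, angles in rad, forces in N, time in s.
With the tool pointing down it reaches from about 0.3 to 0.875 m from the base axis. Payload 6.4 kg.
Tool frame: the origin (TCP) lies between the finger pads; the fingertips stand 25 mm ahead of it and the grasp point (between the pads) lies 6 mm ahead of it; z points along the fingers, y is the line along which they close (so a half turn about z gives the same grasp; the last joint's range is limited). The gripper opens to 85 mm and grips with 20 to 120 N. Pads are 22 mm wide; open, the fingers measure 114 mm over their backs; the gripper's body (76 mm by 85 mm) begins 54 mm behind the grasp point. The pads swing forward as they close: fully open they stand 13 mm farther back than shut.
Start: joints at [-1.369, 0.181, 1.607, -0, 1.354, -0.206], TCP at [0.228, -0.528, 0.234] pointing down, gripper open.
Joint ranges: [-2.99, 2.99], [-0.89, 2.07], [0.3, 2.58], [-1.14, 4.28], [0, 2.63], [-3.12, 3.12]. Speed limits (rad/s): [2.57, 2.57, 3.01, 3.14, 3.14, 3.14].

### API

Orientations are given as a unit quaternion [w, x, y, z].
In Python, from bench import ctrl gives the robot as it stands.
- The arm moves only by the tool servo_tool, never from a script. Its argument "series" is text: rows parted by semicolons, each of 7 numbers parted by spaces: the gripper command: -1 is fully open, 1 is shut, values between are in proportion, then the shift along the tool's x, y, z in m, then the turn, a rotation vector about the tool's x, y, z in degrees. A call has 1 to 12 rows; each row is the pose to reach, as a shift and turn from the pose commanded when the call began, along the tool's axes at that moment; what a row does not reach only later rows make up. A row lasts 1/12 s, in which the tool goes at most 41.7 mm and 7.16 degrees, less where a joint would pass 70% of its speed; a pose out of reach is approached as far as the arm can. A call with a gripper value outside its range is refused whole. The fingers move at their own pace and stop on an object; the grip force is fixed at half the most. Time passes only in rows, so rows that repeat a pose let the fingers close. It gives the time, the measured TCP pose, the force, the opening and the grip force at its end, in the units of the state.
- ctrl.get_obs(): the state, without advancing time (a new reading comes with each control period).
- ctrl.camera(name): name is "side" or "top" or "wrist"; returns a dict with "img" (420x560x3 uint8, red, green, blue), "z_map" (420x560 float32, m along the optical axis (not along the pixel's ray), 0 where there is no reading), "fovy" (degrees; the focal length in pixels is half the picture's height over the tangent of half this angle, whatever the lens; pixels are square), "cx", "cy" (the principal point, pixels), "extrinsics" (4x4, takes a point from camera to world coordinates); the wrist camera has in their place "T_tool_cam" (4x4, takes a point from camera to tool coordinates, whose origin is the TCP and whose axes are the flange's). Camera axes: x right, y down, z forward; pixel columns grow to the right and rows downward; lengths in m; the calibration is good to about 2 mm. A picture is of the moment at which its call begins: read the wrist's pose just before it.
- ctrl.hand_in(): hands the job in; it is judged then, once.
The state is a dict: "time_s": time; "q": joint angles; "dq": joint speeds; "joint_efforts": joint torques, N m; "eef_pos": TCP position; "eef_rot": TCP orientation; "wrist_force": force on the tool from outside, world axes, zero at the start; "torque": the same for the moment, N m; "opening": opening from 0.0 (shut) to 1.0 (fully open); "grasp_force": force on a finger pad.
Only numpy, scipy, OpenCV 4.12 (cv2) and the standard library are available. Lean on these libraries where they do the work, as an engineer would, in place of code of your own. Each camera call takes 0.05 s, during which the arm holds its last target. There are 200 camera calls.

## Working session

There is one attempt and no reset: what is moved stays moved. The work goes in short steps, Python scripts to look and compute and a tool call to move; the robot and the scene stay as the last step left them, time stands still between calls to the robot, and variables do not carry over. Pictures are saved under pics/ and viewed, at most 10 in all, crops included, and the job is handed in when it is done.

Besides the shell and the picture viewer there is one more tool, called after "Request:" as name(argument=value, ...) on one line, values as JSON. servo_tool: Moves the arm, as the interface text tells. Its arguments: {"type":"object","properties":{"series":{"type":"string"}},"required":["series"]}

```bash
mkdir -p pics; ls
cat > h.py <<'E'
import numpy as np,cv2
from bench import ctrl
def cam(n):
    c=ctrl.camera(n); c['f']=210/np.tan(np.radians(c['fovy']/2)); return c
def pts(c,T):
    v,u=np.mgrid[:420,:560]; z=c['z_map']
    p=np.stack([(u-c['cx'])/c['f']*z,(v-c['cy'])/c['f']*z,z],-1)
    return p@T[:3,:3].T+T[:3,3]
E
python3 - <<'E'
from h import *
o=ctrl.get_obs(); print(o)
for n in ['top','side']:
    c=cam(n); cv2.imwrite(f'pics/{n}0.png',c['img'][:,:,::-1]); np.savez(n+'0.npz',**c)
    print(n,c['fovy'],c['extrinsics'].round(3).tolist())
E
```

```text
pics
{'time_s': 0.0, 'q': array([-1.36930319e+00,  1.81522938e-01,  1.60798029e+00, -1.12830807e-05,
        1.35381325e+00, -2.06305172e-01]), 'dq': array([-0.00201393,  0.00157924,  0.00083317,  0.00119312, -0.00048981,
        0.00152045]), 'joint_efforts': array([ 9.31441173e-04, -4.44863462e+01, -3.51337337e+01, -1.90297183e-04,
        9.05819354e-03,  4.46140319e-06]), 'eef_pos': array([ 0.22793893, -0.52730546,  0.23310773]), 'eef_rot': array([-8.61924458e-04,  9.79283877e-01,  2.02490361e-01, -3.43441170e-06]), 'wrist_force': array([ 0.4167509 ,  0.13682092, -1.01064238]), 'torque': array([-0.03404591, -0.02467503, -0.02597672]), 'grasp_force': 0.0, 'opening': 1.0017165191389699}
top 51.68680396193373 [[-0.011, -0.981, 0.192, 0.383], [-1.0, 0.006, -0.028, -0.008], [0.027, -0.192, -0.981, 0.978], [0.0, 0.0, 0.0, 1.0]]
side 51.422597433368395 [[-0.998, 0.02, -0.057, 0.593], [0.06, 0.44, -0.896, 0.752], [0.007, -0.898, -0.44, 0.479], [0.0, 0.0, 0.0, 1.0]]
```

View pics/top0.png

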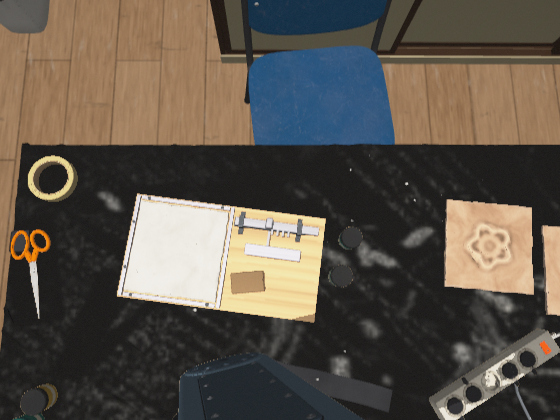

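View pics/side0.png

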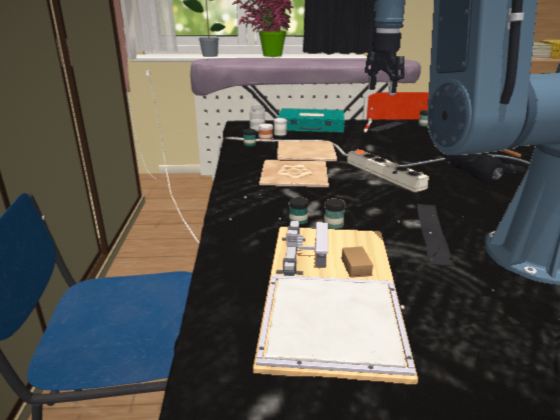

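The top view shows the tile on the left, the catch bar at about (246,250)–(299,256), the lug at about (269,224), the keepers at (240,223) and (299,230), and the pots at (350,237) and (342,276). The side view agrees. The jig's +y is close to world +y.

Run:
```python
from h import *
c=dict(np.load('top0.npz')); P=pts(c,c['extrinsics']); f=float(c['f'])
def ray(u,v,z):
    T=c['extrinsics']; d=T[:3,:3]@np.array([(u-c['cx'])/f,(v-c['cy'])/f,1]); o=T[:3,3]; return o+d*(z-o[2])/d[2]
Z=P[...,2]
print('tile z',np.median(Z[220:280,150:200]),'table',np.median(Z[330:345,100:150]), 'board', np.median(Z[295:310,240:300]))
img=c['img'].astype(int)
# catch bar: bright greyish in region
reg=np.zeros((420,560),bool); reg[240:266,240:305]=1
m=(reg&(img.min(2)>150)&(img.max(2)-img.min(2)<35)).astype(np.uint8)
n,l,s,_=cv2.connectedComponentsWithStats(m); k=1+np.argmax(s[1:,4]); m=(l==k)
print('bar area',s[k],'z',np.median(Z[m]))
r=cv2.minAreaRect(np.argwhere(m)[:,::-1].astype(np.float32)); print(r)
b=np.array([ray(u,v,.054) for u,v in cv2.boxPoints(r)]); print(b.round(4), b.mean(0).round(4))
# lug: highest points
reg=np.zeros((420,560),bool); reg[210:240,255:290]=1
q=reg&(Z>.058); print('lug px',np.argwhere(q).mean(0),q.sum(),P[q].mean(0),P[q].min(0),P[q].max(0))
hsv=cv2.cvtColor(c['img'],cv2.COLOR_RGB2HSV)
cv2.imwrite('pics/crop0.png',cv2.resize(c['img'][180:340,220:370,::-1],None,fx=4,fy=3.75,interpolation=cv2.INTER_CUBIC))
```

```text
tile z 0.02048260762772358 table 0.00042566982351999183 board 0.011152350783735276
bar area [244 240  57  22 656] z 0.05301455314450865
((272.38336181640625, 249.1886444091797), (55.7567138671875, 17.024263381958008), 7.765166282653809)
[[ 0.4611  0.0446  0.054 ]
 [ 0.497   0.0399  0.054 ]
 [ 0.4799 -0.0781  0.054 ]
 [ 0.444  -0.0725  0.054 ]] [ 0.4705 -0.0165  0.054 ]
lug px [222.8961039  269.36363636] 77 [ 0.51550848 -0.00946758  0.12623771] [ 0.38281346 -0.01607022  0.05908051] [ 0.53587579 -0.00317824  0.97833137]
```

View pics/crop0.png

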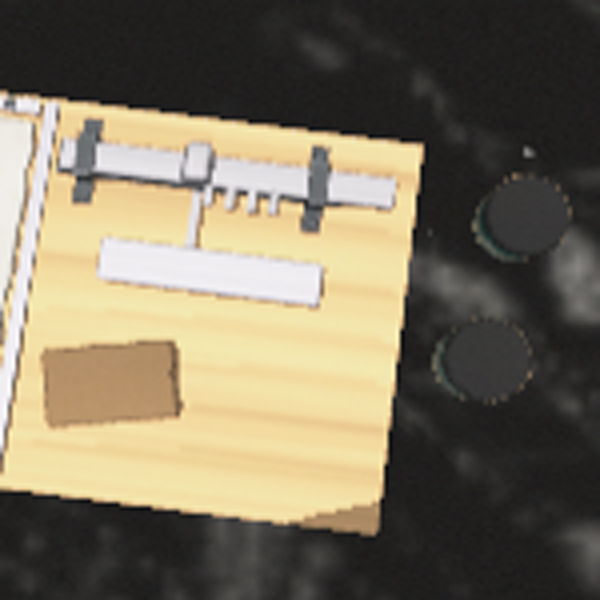

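The crop shows the bar's corners at about (103,237), (323,265), (320,306) and (98,279), and the top of the lug at (199,157). I'll turn those into world points.

Run:
```python
from h import *
c=dict(np.load('top0.npz')); P=pts(c,c['extrinsics']); f=float(c['f']);Z=P[...,2]
def ray(u,v,z):
    u=u/4+220-.4;v=v/3.75+180-.4
    T=c['extrinsics']; d=T[:3,:3]@np.array([(u-c['cx'])/f,(v-c['cy'])/f,1]); o=T[:3,3]; return o+d*(z-o[2])/d[2]
b=np.array([ray(u,v,.054) for u,v in [(103,237),(323,265),(320,306),(98,279)]]); print(b.round(4),b.mean(0).round(4))
d=(b[0]+b[3]-b[1]-b[2])/2; print('len',np.linalg.norm(d),'ang y',np.degrees(np.arctan2(d[1],d[0])))
lug=ray(199,157,.069); a=np.arctan2(d[1],d[0])-np.pi/2; R=np.array([[np.cos(a),-np.sin(a)],[np.sin(a),np.cos(a)]])
print('lug',lug,'rel in jig',R.T@(lug-b.mean(0))[:2])
m=np.zeros_like(Z,bool); m[240:266,240:305]=1; m&=(Z>.048)&(Z<.06)
r=cv2.minAreaRect(P[m][:,:2].astype(np.float32)*1000); print(m.sum(),r,P[m].mean(0))
o=ctrl.get_obs();print(o['eef_pos'],o['opening'])
```

```text
[[ 0.4845  0.041   0.054 ]
 [ 0.4676 -0.0762  0.054 ]
 [ 0.4444 -0.0741  0.054 ]
 [ 0.4607  0.0436  0.054 ]] [ 0.4643 -0.0164  0.054 ]
len 0.11859944208592829 ang y 81.94240269602317
lug [ 0.52785142 -0.01040361  0.069     ] rel in jig [0.06204956 0.01485422]
639 ((463.9337463378906, -15.702495574951172), (119.8995590209961, 24.090877532958984), 81.72330474853516) [ 0.4637056  -0.01579652  0.05304919]
[ 0.22796744 -0.52735091  0.23318376] 1.000490224510882
```

Request:
servo_tool(series="-0.07 0.03 -0.025 0 0 0 -4; -0.07 0.06 -0.05 0 0 0 -8; -0.07 0.09 -0.075 0 0 0 -13; -0.07 0.12 -0.1 0 0 0 -18; -0.07 0.15 -0.12 0 0 0 -22; -0.07 0.18 -0.145 0 0 0 -26; -0.07 0.21 -0.17 0 0 0 -30; -0.07 0.24 -0.19 0 0 0 -34; -0.07 0.27 -0.215 0 0 0 -38; -0.07 0.30 -0.24 0 0 0 -42; -0.07 0.33 -0.265 0 0 0 -46; -0.07 0.36 -0.29 0 0 0 -50")

```text
time_s: 1.1
eef_pos: [0.4438, -0.1169, 0.2339]
eef_rot: [-0.0, 0.801, 0.599, -0.0]
wrist_force: [0.4, 0.5, -0.2]
opening: 0.532
grasp_force: 0.0
```

Request:
servo_tool(series="-0.07 0.02 0.005 0.01 0 0 -2; -0.07 0.04 0.01 0.02 0 0 -4; -0.07 0.06 0.015 0.04 0 0 -6; -0.07 0.08 0.02 0.06 0 0 -8; -0.07 0.094 0.023 0.08 0 0 -8.3; -0.07 0.094 0.023 0.084 0 0 -8.3; -0.07 0.094 0.023 0.084 0 0 -8.3")

```text
time_s: 1.68
eef_pos: [0.491, -0.0345, 0.1481]
eef_rot: [-0.002, 0.756, 0.654, -0.001]
wrist_force: [-0.3, -1.1, -0.4]
opening: 0.532
grasp_force: 0.0
```

Run:
```python
from h import *
o=ctrl.get_obs(); print(o['eef_pos'],o['eef_rot'],o['wrist_force'],o['opening'])
c=cam('wrist'); cv2.imwrite('pics/w1.png',c['img'][:,:,::-1]); np.savez('w1.npz',**c,pos=o['eef_pos'],rot=o['eef_rot'])
print(c['T_tool_cam'].round(3).tolist(),c['fovy'])
```

```text
[ 0.4909631  -0.03449086  0.14807885] [-0.00188463  0.75609992  0.65445218 -0.00130772] [-0.27090779 -1.05860443 -0.43093941] 0.5319041130910445
[[0.0, -0.952, -0.305, 0.079], [1.0, 0.0, 0.0, 0.0], [-0.0, -0.305, 0.952, -0.14], [0.0, 0.0, 0.0, 1.0]] 61.19739749421357
```

View pics/w1.png

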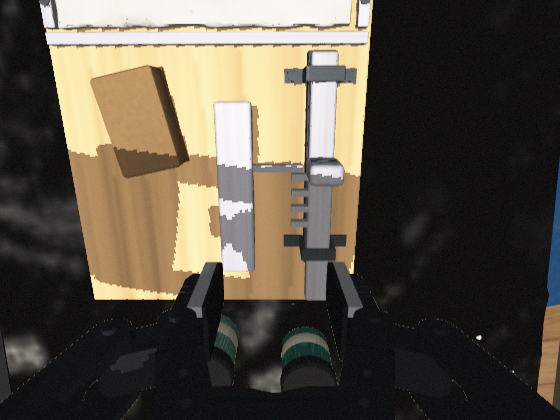

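The wrist view shows the bar spanning columns 216–252 and rows 102–270, the lug at (326,172), and the fingertips at about (210,265) and (340,265). Next I'll put everything in the tool frame using depth.

Run:
```python
from h import *
c=dict(np.load('w1.npz')); P=pts(c,c['T_tool_cam'])  # tool frame
for n,(u0,u1,v0,v1) in dict(fL=(170,225,255,330),fR=(325,390,255,330)).items():
    q=P[v0:v1,u0:u1].reshape(-1,3); q=q[(q[:,2]<.05)&(q[:,2]>-.02)]; q=q[q[:,2]>q[:,2].max()-.015]
    print(n,len(q),q.min(0).round(4),q.max(0).round(4),np.median(q,0).round(4))
zb=.148
m=np.zeros((420,560),bool); m[95:275,205:262]=1; h=zb-P[...,2]; m&=(h>.046)&(h<.062)
r=cv2.minAreaRect(P[m][:,:2].astype(np.float32)*1000); print('bar',r,np.median(h[m]))
m=np.zeros((420,560),bool); m[150:195,295:350]=1; m&=(h>.062)&(h<.08)
q=P[m];print('lug',len(q),np.percentile(q,[2,98],axis=0).round(4),np.median(h[m]))
```

```text
fL 567 [-0.0097 -0.0359 -0.015 ] [ 0.0125 -0.0222  0.    ] [ 0.008  -0.023  -0.0098]
fR 552 [-0.0099  0.023  -0.0146] [0.0126 0.0369 0.0004] [ 0.008   0.0239 -0.0094]
bar ((15.484710693359375, -26.589033126831055), (24.198015213012695, 119.39007568359375), 89.82048797607422) 0.054374152226310174
lug 764 [[0.0249 0.0226 0.0771]
 [0.0378 0.0433 0.0853]] 0.06924180316404648
```

Run:
```python
from h import *
c=dict(np.load('w1.npz')); P=pts(c,c['T_tool_cam'])
for u in (205,212,345):
  for v in range(254,330,6): print(u,v,c['z_map'][v,u].round(4),P[v,u].round(4))
```

```text
205 254 0.3012 [-0.049  -0.0585  0.1349]
205 260 0.3042 [-0.0552 -0.0591  0.136 ]
205 266 0.1467 [ 0.012  -0.0283 -0.0079]
205 272 0.1426 [ 0.0116 -0.0275 -0.0123]
205 278 0.1383 [ 0.0114 -0.0266 -0.0169]
205 284 0.133 [ 0.0119 -0.0256 -0.0223]
205 290 0.1284 [ 0.0121 -0.0247 -0.0271]
205 296 0.1247 [ 0.012  -0.024  -0.0309]
205 302 0.1225 [ 0.0112 -0.0235 -0.0335]
205 308 0.1188 [ 0.0114 -0.0228 -0.0374]
205 314 0.1186 [ 0.0096 -0.0228 -0.0381]
205 320 0.1205 [ 0.0065 -0.0232 -0.0371]
205 326 0.1193 [ 0.0053 -0.0229 -0.0388]
212 254 0.3018 [-0.0492 -0.0526  0.1353]
212 260 0.3041 [-0.0551 -0.0531  0.1359]
212 266 0.1466 [ 0.012  -0.0254 -0.0079]
212 272 0.1415 [ 0.0121 -0.0245 -0.0133]
212 278 0.1374 [ 0.0118 -0.0238 -0.0177]
212 284 0.1321 [ 0.0123 -0.0228 -0.0231]
212 290 0.1309 [ 0.0108 -0.0226 -0.0248]
212 296 0.1312 [ 0.0086 -0.0227 -0.0253]
212 302 0.1299 [ 0.0071 -0.0224 -0.0271]
212 308 0.1298 [ 0.0051 -0.0224 -0.0278]
212 314 0.1296 [ 0.0032 -0.0224 -0.0287]
212 320 0.1293 [ 0.0012 -0.0223 -0.0296]
212 326 0.1299 [-0.0012 -0.0224 -0.0298]
345 254 0.303 [-0.0498  0.0606  0.1365]
345 260 0.3035 [-0.0548  0.0607  0.1353]
345 266 0.1459 [ 0.0124  0.0294 -0.0087]
345 272 0.142 [ 0.0119  0.0286 -0.0129]
345 278 0.1371 [ 0.012   0.0277 -0.018 ]
345 284 0.1324 [ 0.0121  0.0267 -0.0228]
345 290 0.1288 [ 0.0119  0.026  -0.0267]
345 296 0.1251 [ 0.0118  0.0253 -0.0307]
345 302 0.1213 [ 0.0119  0.0245 -0.0346]
345 308 0.118 [ 0.0119  0.0239 -0.0381]
345 314 0.119 [ 0.0094  0.0241 -0.0378]
345 320 0.1204 [ 0.0066  0.0243 -0.0372]
345 326 0.1209 [ 0.0043  0.0244 -0.0374]
```

The measured fingertips are at tool z ≈ -0.005, with finger centres at y ±0.030. Shifting +3 mm in y puts one fingertip over the bar and the other 12 mm behind the lug. I'll descend and feel for contact.

Request:
servo_tool(series="-0.07 0 0.003 0.015 0 0 0; -0.07 0 0.003 0.03 0 0 0; -0.07 0 0.003 0.045 0 0 0; -0.07 0 0.003 0.06 0 0 0; -0.07 0 0.003 0.068 0 0 0; -0.07 0 0.003 0.068 0 0 0; -0.07 0 0.003 0.068 0 0 0")

```text
time_s: 2.32
eef_pos: [0.4958, -0.0366, 0.0828]
eef_rot: [0.0, 0.757, 0.653, 0.0]
wrist_force: [0.9, -0.6, -0.8]
opening: 0.533
grasp_force: 0.0
```

Run:
```python
from h import *
o=ctrl.get_obs(); print(o['eef_pos'],o['eef_rot'],o['wrist_force'],o['opening'])
c=cam('wrist'); cv2.imwrite('pics/w2.png',c['img'][:,:,::-1])
```

```text
[ 0.49577251 -0.03655874  0.08278745] [3.30439895e-04 7.56928587e-01 6.53497502e-01 1.41677269e-04] [ 0.90172811 -0.62855211 -0.75454677] 0.5334833104113523
```

View pics/w2.png

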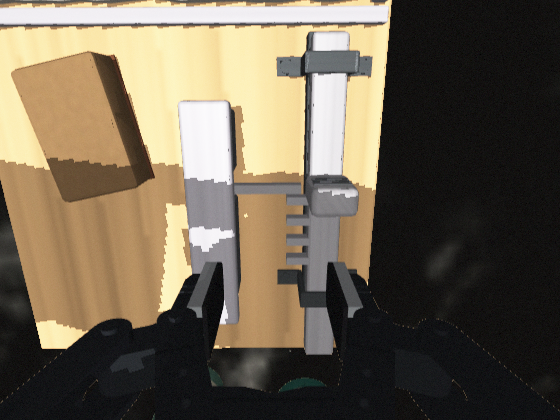

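The left finger is over the bar and the right one is behind the lug at (333,195). Nothing is touching yet.

Request:
servo_tool(series="-0.07 0 0 0.002 0 0 0; -0.07 0 0 0.004 0 0 0; -0.07 0 0 0.006 0 0 0; -0.07 0 0 0.008 0 0 0; -0.07 0 0 0.010 0 0 0; -0.07 0 0 0.012 0 0 0; -0.07 0 0 0.012 0 0 0; -0.07 0 0 0.012 0 0 0")

```text
time_s: 3.03
eef_pos: [0.4953, -0.0357, 0.0698]
eef_rot: [-0.0, 0.757, 0.654, -0.0]
wrist_force: [-0.9, -0.2, -0.8]
opening: 0.534
grasp_force: 0.0
```

Request:
servo_tool(series="-0.07 0 0 0.002 0 0 0; -0.07 0 0 0.004 0 0 0; -0.07 0 0 0.006 0 0 0; -0.07 0 0 0.008 0 0 0; -0.07 0 0 0.010 0 0 0; -0.07 0 0 0.012 0 0 0; -0.07 0 0 0.014 0 0 0; -0.07 0 0 0.014 0 0 0; -0.07 0 0 0.014 0 0 0")

```text
time_s: 3.78
eef_pos: [0.4953, -0.0358, 0.0558]
eef_rot: [-0.0, 0.757, 0.654, -0.0]
wrist_force: [0.3, 0.2, 0.1]
opening: 0.532
grasp_force: 0.0
```

Request:
servo_tool(series="-0.07 0 0 0.002 0 0 0; -0.07 0 0 0.004 0 0 0; -0.07 0 0 0.006 0 0 0; -0.07 0 0 0.008 0 0 0; -0.07 0 0 0.008 0 0 0; -0.07 0 0 0.008 0 0 0")

```text
time_s: 4.28
eef_pos: [0.4958, -0.036, 0.0483]
eef_rot: [0.0, 0.757, 0.654, 0.0]
wrist_force: [-1.0, -0.4, 5.5]
opening: 0.534
grasp_force: 2.7
```

Run:
```python
from h import *
o=ctrl.get_obs(); print(o['eef_pos'],o['wrist_force'],o['torque'])
c=cam('wrist'); P=pts(c,c['T_tool_cam']); h=o['eef_pos'][2]-P[...,2]
cv2.imwrite('pics/w3.png',c['img'][:,:,::-1])
m=np.zeros((420,560),bool); m[100:250,130:235]=1; m&=(h>.035)&(h<.062); print('bar h',np.median(h[m]),m.sum())
for u in (205,212,345,355):
  print(u,[ (v,P[v,u].round(3).tolist()) for v in range(256,272,2)])
```

```text
[ 0.49581213 -0.03596695  0.04825876] [-1.01850162 -0.41821273  5.49342029] [ 0.00703227  0.27750976 -0.00991643]
bar h 0.04848784610962633 8813
205 [(256, [0.079, 0.0, -0.14]), (258, [0.012, -0.03, 0.0]), (260, [0.011, -0.03, -0.001]), (262, [0.01, -0.03, -0.0]), (264, [0.012, -0.029, -0.006]), (266, [0.012, -0.028, -0.007]), (268, [0.012, -0.028, -0.009]), (270, [0.012, -0.028, -0.011])]
212 [(256, [0.013, -0.027, -0.0]), (258, [0.012, -0.027, -0.001]), (260, [0.01, -0.027, 0.001]), (262, [0.01, -0.027, 0.001]), (264, [0.012, -0.026, -0.005]), (266, [0.012, -0.025, -0.009]), (268, [0.012, -0.025, -0.01]), (270, [0.012, -0.025, -0.011])]
345 [(256, [0.008, 0.033, 0.011]), (258, [0.007, 0.033, 0.011]), (260, [0.006, 0.034, 0.011]), (262, [0.005, 0.033, 0.01]), (264, [0.004, 0.034, 0.011]), (266, [0.012, 0.03, -0.008]), (268, [0.012, 0.029, -0.01]), (270, [0.012, 0.029, -0.012])]
355 [(256, [-0.004, 0.044, 0.035]), (258, [-0.005, 0.044, 0.036]), (260, [-0.007, 0.044, 0.036]), (262, [-0.008, 0.044, 0.036]), (264, [-0.009, 0.044, 0.035]), (266, [-0.01, 0.045, 0.037]), (268, [-0.012, 0.045, 0.036]), (270, [-0.013, 0.045, 0.036])]
```

View pics/w3.png

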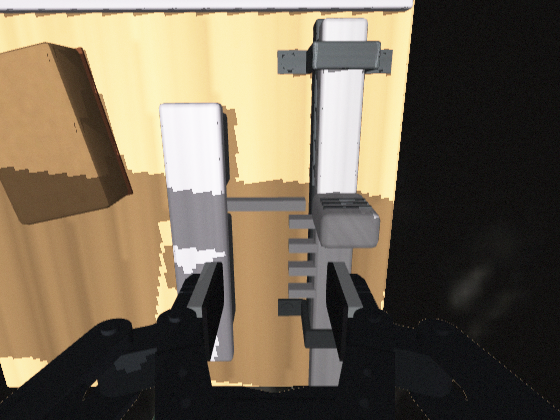

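The bar is already about 5.5 mm down (height 48.5 mm, 5.5 N). I'll press about 2.5 mm more, then slide towards the tile.

Request:
servo_tool(series="-0.07 0 0 0.001 0 0 0; -0.07 0 0 0.0025 0 0 0; -0.07 0 0 0.0025 0 0 0; -0.07 0 0 0.0025 0 0 0")

```text
time_s: 4.67
eef_pos: [0.4958, -0.036, 0.0459]
eef_rot: [0.0, 0.757, 0.654, 0.0]
wrist_force: [-0.8, 0.0, 6.8]
opening: 0.536
grasp_force: 3.3
```

Request:
servo_tool(series="-0.07 0.003 0 0 0 0 0; -0.07 0.006 0 0 0 0 0; -0.07 0.009 0 0 0 0 0; -0.07 0.012 0 0 0 0 0; -0.07 0.015 0 0 0 0 0; -0.07 0.018 0 0 0 0 0; -0.07 0.021 0 0 0 0 0; -0.07 0.021 0 0 0 0 0")

```text
time_s: 5.33
eef_pos: [0.4994, -0.0162, 0.0463]
eef_rot: [0.001, 0.756, 0.654, -0.0]
wrist_force: [-0.8, -4.9, 6.5]
opening: 0.531
grasp_force: 3.6
```

Request:
servo_tool(series="-0.07 0.003 0 0 0 0 0; -0.07 0.006 0 0 0 0 0; -0.07 0.009 0 0 0 0 0; -0.07 0.012 0 0 0 0 0; -0.07 0.015 0 0 0 0 0; -0.07 0.018 0 0 0 0 0; -0.07 0.020 0 0 0 0 0; -0.07 0.022 0 0 0 0 0; -0.07 0.024 0 0 0 0 0; -0.07 0.026 0 0 0 0 0; -0.07 0.026 0 0 0 0 0")

```text
time_s: 6.25
eef_pos: [0.5031, 0.0094, 0.0463]
eef_rot: [0.001, 0.756, 0.654, -0.0]
wrist_force: [-1.3, -5.5, 6.8]
opening: 0.538
grasp_force: 3.8
```

Not at the stop yet, so I'll push on in small steps until the force rises.

Request:
servo_tool(series="-0.07 0.001 0 0 0 0 0; -0.07 0.002 0 0 0 0 0; -0.07 0.003 0 0 0 0 0; -0.07 0.0035 0 0 0 0 0; -0.07 0.0035 0 0 0 0 0")

```text
time_s: 6.67
eef_pos: [0.5035, 0.0127, 0.0463]
eef_rot: [0.001, 0.756, 0.654, -0.0]
wrist_force: [-1.8, -7.6, 6.6]
opening: 0.537
grasp_force: 4.1
```

Request:
servo_tool(series="-0.07 0.001 0 0 0 0 0; -0.07 0.002 0 0 0 0 0; -0.07 0.002 0 0 0 0 0; -0.07 0.002 0 0 0 0 0")

```text
time_s: 7.0
eef_pos: [0.5036, 0.0129, 0.0463]
eef_rot: [0.002, 0.757, 0.654, -0.001]
wrist_force: [-4.1, -15.1, 8.3]
opening: 0.534
grasp_force: 9.2
```

Run:
```python
from h import *
o=ctrl.get_obs(); print(o['eef_pos'],o['wrist_force'])
c=cam('wrist'); P=pts(c,c['T_tool_cam']); cv2.imwrite('pics/w4.png',c['img'][:,:,::-1])
h=o['eef_pos'][2]-P[...,2]; m=np.zeros((420,560),bool); m[150:262,300:385]=1; m&=(h>.064)&(h<.075)
q=P[m];w,x,y,z=o['eef_rot']
from scipy.spatial.transform import Rotation as Ro
qw=q@Ro.from_quat([x,y,z,w]).as_matrix().T+o['eef_pos']
e=np.array([.143,.990]); s=(qw[:,:2]-[.464,-.016])@e
print('lug y rel bar mid',np.percentile(s,[2,50,98]),len(q), 'expect 0.015+0.0365')
```

```text
[0.50361099 0.01293505 0.04631692] [ -4.13587106 -15.10646971   8.34554299]
lug y rel bar mid [0.0559249  0.05872472 0.06044575] 951 expect 0.015+0.0365
```

View pics/w4.png

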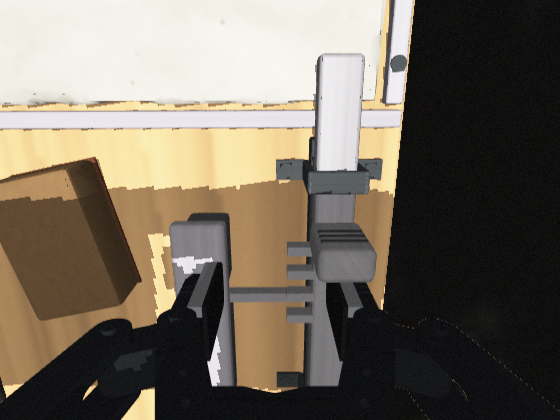

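The force rose to 15 N with no further motion and the nose is over the tile at (340,60), so the bolt is at its stop. I'll lift straight up.

Request:
servo_tool(series="-0.07 0 0 -0.004 0 0 0; -0.07 0 0 -0.008 0 0 0; -0.07 0 0 -0.012 0 0 0; -0.07 0 0 -0.016 0 0 0; -0.07 -0.005 0 -0.022 0 0 0; -0.07 -0.01 0 -0.035 0 0 0; -0.07 -0.01 0 -0.055 0 0 0; -0.07 -0.01 0 -0.075 0 0 0; -0.07 -0.01 0 -0.10 0 0 0; -0.07 -0.01 0 -0.10 0 0 0; -0.07 -0.01 0 -0.10 0 0 0")

```text
time_s: 7.97
eef_pos: [0.5028, 0.006, 0.147]
eef_rot: [0.001, 0.757, 0.654, 0.001]
wrist_force: [-0.5, 0.8, -0.9]
opening: 0.535
grasp_force: 0.0
```

Run:
```python
from h import *
o=ctrl.get_obs(); print(o['time_s'],o['eef_pos'],o['wrist_force'])
c=cam('wrist'); P=pts(c,c['T_tool_cam']); cv2.imwrite('pics/w5.png',c['img'][:,:,::-1])
from scipy.spatial.transform import Rotation as Ro
w,x,y,z=o['eef_rot']
q=P@Ro.from_quat([x,y,z,w]).as_matrix().T+o['eef_pos']
X=(q[...,:2]-[.464,-.016])@np.array([[.990,.143],[-.143,.990]]); Z=q[...,2]
b=(abs(X[...,0])<.008)&(abs(X[...,1])<.055)&(c['z_map']>0); print('bar h',np.median(Z[b]),b.sum())
l=(abs(X[...,0]-.06)<.012)&(Z>.066)&(Z<.073)&(abs(X[...,1]-.05)<.03);print('lug y',np.percentile(X[l][:,1],[2,50,98]),l.sum())
```

```text
7.9667 [0.50281847 0.00604809 0.14696646] [-0.49013393  0.80445286 -0.90012129]
bar h 0.17522164675455182 6510
lug y [0.0462858  0.05365433 0.05981415] 694
```

View pics/w5.png

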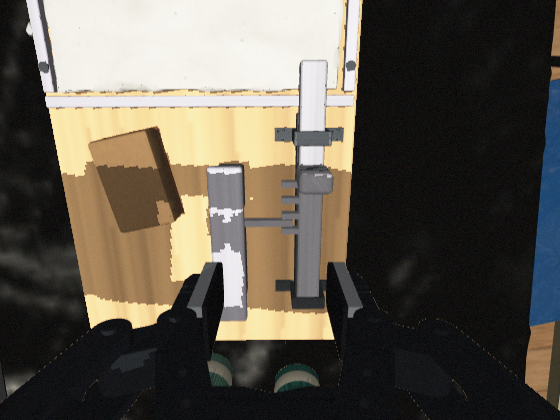

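The lug centre is at +53 mm from the bar's middle, where +51.5 mm means home. The bar height reading included the fingers, so I'll filter them out and hand in if it's right.

Run:
```python
from h import *
o=ctrl.get_obs(); c=cam('wrist'); P=pts(c,c['T_tool_cam'])
h=o['eef_pos'][2]-P[...,2]; a=h[175:255,218:238]; a=a[(a>.03)&(a<.07)]; b=np.median(a); print(b,np.percentile(a,[10,90]))
if b>.0525: print(ctrl.hand_in())
```

```text
0.054706875318140974 [0.05387927 0.05555494]
the job is handed in; nothing more can be done
None
```

The job is handed in: the bolt is at its end stop over the tile's edge, the catch bar is back up (measured 54.7 mm against 54 mm nominal), and the fingers are clear; no verdict came back on hand-in.

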